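Spring open the vial case

ROBOT

A 7-joint arm with a two-finger parallel gripper is mounted at the origin on a cart in front of the work surface, level with it; the furniture and walls round the work are solid. World frame = base frame: x ahead of the robot, y to its left, z up, the work surface at z = 0. Lengths are in m, angles in rad, forces in N, time in s.
With the tool pointing down it reaches from about 0.425 to 0.925 m from the base axis. Payload 6.8 kg.
Tool frame: the origin (TCP) lies at the very end of the fingers, on their centre line; the grasp point (between the pads) lies bot.grip_point_offset behind it (bot.grip_point_offset is the distance from the TCP to the grasp point, in m); z points along the fingers, y is the line along which they close (so a half turn about z gives the same grasp; the last joint's range is limited). The gripper opens to 85 mm and grips with 20 to 120 N. Pads are 22 mm wide; open, the fingers measure 114 mm over their backs; the gripper's body (76 mm by 85 mm) begins 54 mm behind the grasp point. The pads swing forward as they close: fully open they stand 13 mm farther back than shut.
Start: joints at [1.131, 0.477, 0.022, 1.555, -0.011, 1.109, -0.083], TCP at [0.22, -0.638, 0.231] pointing down, gripper open.
Joint ranges: [-2.96, 2.96], [-0.34, 2.1], [-1.41, 1.46], [0.24, 2.44], [-1.37, 4.51], [0.17, 1.92], [-2.96, 2.96]. Speed limits (rad/s): [2.39, 2.39, 3.14, 3.14, 3.14, 3.14, 3.14].

INTERFACE

Orientations are given as a unit quaternion [w, x, y, z].
In Python, from station import bot, imaging gives the robot as it stands. The module is installed in compiled form; this text tells all that it offers.
- The arm moves only by the tool carry_out, never from a script. Its argument "targets" is one flat list of numbers, 5 for each row, row after row: the closure in counts, from 0 (fully open) to 255 (shut), then the shift along the world's x, y, z in mm, then the turn about the world's z in degrees. A call has 1 to 20 rows; each row shifts and turns the commanded pose from where the row before left it; what a row does not reach is not made up. A row lasts 1/10 s, in which the tool goes at most 50 mm and 8.59 degrees, less where a joint would pass 70% of its speed; a pose out of reach is approached as far as the arm can. A call is refused whole if a number of a shift passes 50 or a number of a turn 8.59, either way. A call with a gripper value outside its range is refused whole. The fingers move at their own pace and stop on an object; "newtons" is the grip in N (left out, the last holds). Time passes only in rows, so rows that do not move let the fingers close. It gives the time, the measured TCP pose, the force, the opening and the grip force at its end, in the units of the state.
- bot.get_obs(): the state, without advancing time (a new reading comes with each control period).
- imaging.read_camera(name): name is "scene" or "top" or "wrist"; returns a dict with "frame" (384x512x3 uint8, red, green, blue), "fov_y" (degrees; the focal length in pixels is half the picture's height over the tangent of half this angle, whatever the lens; pixels are square), "cx", "cy" (the principal point, pixels), "pose" (4x4, takes a point from camera to world coordinates); the wrist camera has in their place "tool_from_camera" (4x4, takes a point from camera to tool coordinates, whose origin is the TCP and whose axes are the flange's). Camera axes: x right, y up, looking along -z (the intrinsics and any distortion apply to the point x, -y, -z); pixel columns grow to the right and rows downward; lengths in m; the calibration is good to about 2 mm. A picture is of the moment at which its call begins: read the wrist's pose just before it. There is no depth.
- bot.hand_in(): hands the job in; it is judged then, once.
The state is a dict: "t": time; "q": joint angles; "joint_vel": joint speeds; "joint_torque": joint torques, N m; "eef_pos": TCP position; "tool_rot": TCP orientation; "contact_force": force on the tool from outside, world axes, zero at the start; "torque": the same for the moment, N m; "gripper_width": opening from 0.0 (shut) to 1.0 (fully open); "grasp_force": force on a finger pad.
Only numpy, scipy, OpenCV 4.12 (cv2) and the standard library are available. Lean on these libraries where they do the work, as an engineer would, in place of code of your own. Each camera call takes 0.05 s, during which the arm holds its last target. There are 200 camera calls.

TASK

Open the vial case that has the orange release tab: press its tab down with a fingertip so that the clear lid springs up part way, then push the lid all the way back until it stays fully open by itself. Only press and push: leave the case standing where it is with its two vials lying in it, do not press the tab or open the lid of the case with the blue tab, do not disturb the other things on the table, and finish with the hand clear.

Things in the scene. Friction and masses are not known exactly. Their poses are not given: they have to be found in the camera images.
- orange_case: Vial case with the orange tab (the one to open; holds two vials): grey box 110 x 116 x 50 mm (x, y, z) on a dark steel base plate 190 x 120 x 6 mm, loose on the table, about 1.6 kg. Origin at the underside, below the centre of the box; x points from the tab (front) to the lid's hinge (back), y along the hinge, z up; the base plate runs from x = -115 to +75 mm, under the tab. White ribs inside keep apart the vials lying along y.
- orange_case_press (a point): Middle of the top face of the orange release tab of orange_case: a pad 34 mm (y) x about 36 mm (x) sticking out in front of the box, level at rest, 28 mm above the table. It rocks about an axis 34 mm behind this point; pressed down, this point sinks 4 mm to let the lid go, and at most 9 mm. About 5 N press it right down; it springs back. An upright orange hook stands 26 mm behind this point (towards +x) and rises 33 mm above it.
- orange_case_tab (a joint): Angle of the orange tab, rad: 0 at rest, lets the lid go at about 0.13, fully down 0.26.
- orange_case_lid (a joint): Angle of the lid of orange_case, rad: about 0.01 shut and latched, swings up and back about the hinge. When let go, a damped spring lifts it in well under a second to 1.15, where it rests; past upright (1.57) it falls back by its own weight to its stop at 1.95 (fully open) and stays; left short of upright it sinks back to 1.15. Half a newton at its front edge moves it.
- orange_case_edge (a point): Middle of the front edge of the lid of orange_case, on its underside, 110 mm from the hinge. The lid is a clear pane in a black frame, 110 x 116 x 5 mm, 52 mm above the table when shut; a small steel tongue stands 6 mm beyond the edge. When pushing, reach only some 20 mm below the raised edge, or the knuckles catch the wide lid.
- orange_case_hinge (a point): Middle of the hinge axis of orange_case, 52 mm behind and 52 mm above the case's origin; the axis runs along the case's y.
- blue_case: Vial case with the blue tab (to be left shut; holds one vial): grey box 110 x 116 x 50 mm (x, y, z) on a dark steel base plate 190 x 120 x 6 mm, loose on the table, about 1.6 kg. Origin at the underside, below the centre of the box; x points from the tab (front) to the lid's hinge (back), y along the hinge, z up; the base plate runs from x = -115 to +75 mm, under the tab. White ribs inside keep apart the vials lying along y.
- blue_case_press (a point): Middle of the top face of the blue release tab of blue_case: a pad 34 mm (y) x about 36 mm (x) sticking out in front of the box, level at rest, 28 mm above the table. It rocks about an axis 34 mm behind this point; pressed down, this point sinks 4 mm to let the lid go, and at most 9 mm. About 5 N press it right down; it springs back. An upright blue hook stands 26 mm behind this point (towards +x) and rises 33 mm above it.
- blue_case_tab (a joint): Angle of the blue tab, rad: 0 at rest, lets the lid go at about 0.13, fully down 0.26.
- blue_case_lid (a joint): Angle of the lid of blue_case, rad: about 0.01 shut and latched, swings up and back about the hinge. When let go, a damped spring lifts it in well under a second to 1.15, where it rests; past upright (1.57) it falls back by its own weight to its stop at 1.95 (fully open) and stays; left short of upright it sinks back to 1.15. Half a newton at its front edge moves it.
- blue_case_edge (a point): Middle of the front edge of the lid of blue_case, on its underside, 110 mm from the hinge. The lid is a clear pane in a black frame, 110 x 116 x 5 mm, 52 mm above the table when shut; a small steel tongue stands 6 mm beyond the edge. When pushing, reach only some 20 mm below the raised edge, or the knuckles catch the wide lid.
- blue_case_hinge (a point): Middle of the hinge axis of blue_case, 52 mm behind and 52 mm above the case's origin; the axis runs along the case's y.
- vial_a: Glass vial with a brown cap, 84 mm long, 16 mm thick, lying in the orange-tab case; origin at its underside, near the middle.
- vial_b: Glass vial with a white cap, 84 mm long, 16 mm thick, lying in the orange-tab case; origin at its underside, near the middle.
- vial_c: Glass vial with a brown cap, 84 mm long, 16 mm thick, lying in the blue-tab case; origin at its underside, near the middle.
- torch_cell: Blue and white dry cell, 33 mm thick, 63 mm high, standing; origin at its underside. A bystander.
- film_pot: Black film pot with grey lid, 34 mm thick, 51 mm high, standing; origin at its underside. A bystander.
- brass_weight: Brass weight with knob, 30 mm thick, 42 mm high, standing; origin at its underside. A bystander.
- stapler: Grey stapler, 34 x 135 x 42 mm; origin at its underside. A bystander.
- dropper_bottle: Amber dropper bottle, 33 mm thick, 102 mm high, standing; origin at its underside. A bystander.
- eraser: Blue and white eraser, 22 x 48 x 12 mm; origin at its underside. A bystander.

How it is judged:
By the outcome, as a careful person would: the job done as asked, in the order asked, and still so for the second after the job is handed in, with the robot touching nothing.
It also fails if it takes over 43 s, if anything falls off the work surface, if the arm or the gripper's body presses on something with over 40 N, if the wrist force passes 120 N, or if a joint passes its speed limit or range.

## Working session

There is one attempt and no reset: what is moved stays moved. The work goes in short steps, Python scripts to look and compute and a tool call to move; the robot and the scene stay as the last step left them, time stands still between calls to the robot, and variables do not carry over. Pictures are saved under pics/ and viewed, at most 10 in all, crops included, and the job is handed in when it is done.

Besides the shell and the picture viewer there is one more tool, called after ">>>" by a JSON object that holds its "op" and its "data", one argument or row to a line. carry_out: Moves the arm, as the interface text tells. Its arguments: {"type":"object","properties":{"targets":{"type":"array","items":{"type":"number"}},"newtons":{"type":"number"}},"required":["targets"]}

```bash
mkdir -p pics; python3 - <<'E'
from station import bot, imaging
import cv2,numpy as np,pickle
o=bot.get_obs();print({k:np.round(v,3) for k,v in o.items()},bot.grip_point_offset)
d={}
for n in("scene","top"):
    r=imaging.read_camera(n);d[n]=r
    print(n,[(k,v if np.isscalar(v) else np.round(v,3)) for k,v in r.items() if k!="frame"])
    cv2.imwrite(f"pics/{n}0.png",r["frame"][...,::-1])
pickle.dump(d,open("d.pkl","wb"))
E
```

```text
{'t': np.float64(0.0), 'q': array([ 1.131,  0.478,  0.022,  1.556, -0.011,  1.109, -0.083]), 'joint_vel': array([-0.001, -0.003, -0.001,  0.001,  0.   ,  0.001, -0.001]), 'joint_torque': array([-0.0000e+00, -5.9644e+01,  1.6080e+00, -2.8120e+01,  1.2000e-02,
        9.0000e-03,  0.0000e+00]), 'eef_pos': array([ 0.22 , -0.638,  0.23 ]), 'tool_rot': array([-0.001,  0.986,  0.165, -0.   ]), 'contact_force': array([ 0.233,  0.515, -0.383]), 'torque': array([-0.018,  0.053,  0.023]), 'grasp_force': np.float64(0.0), 'gripper_width': np.float64(1.0)} 0.0187
scene [('fov_y', 46.265617819062165), ('cx', 255.54074929016565), ('cy', 191.20326320752503), ('pose', array([[-0.457,  0.622, -0.635, -0.154],
       [-0.889, -0.326,  0.321,  0.385],
       [-0.008,  0.712,  0.703,  0.916],
       [ 0.   ,  0.   ,  0.   ,  1.   ]]))]
top [('fov_y', 42.60806202743559), ('cx', 257.96608964954544), ('cy', 195.7517246641034), ('pose', array([[ 0.008,  0.995, -0.103,  0.472],
       [-1.   ,  0.009,  0.017,  0.011],
       [ 0.018,  0.102,  0.995,  1.453],
       [ 0.   ,  0.   ,  0.   ,  1.   ]]))]
```

View pics/scene0.png

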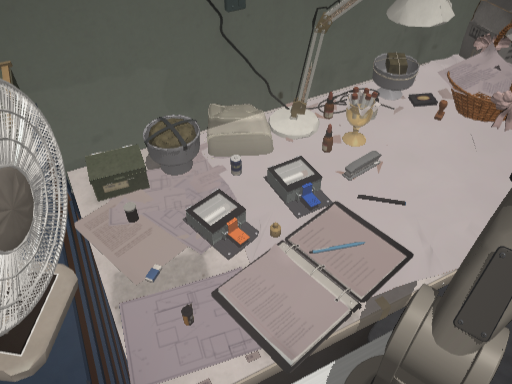

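View pics/top0.png

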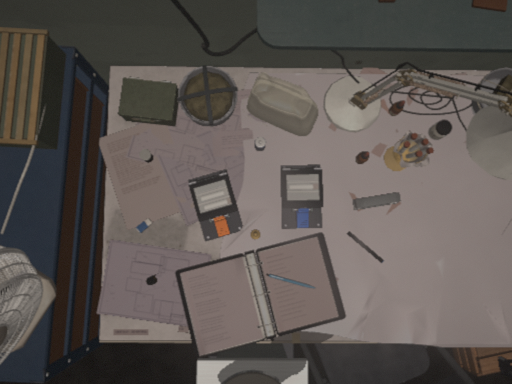

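The scene view shows the orange tab at about (238,232) and the blue tab at (310,200). In the top view they are at (222,226) and (303,218), and each case's hinge is on its far side. Next I'll measure the case.

```bash
cat > h.py <<'E'
import numpy as np,cv2
def K(r):
    f=r["frame"].shape[0]/2/np.tan(np.radians(r["fov_y"]/2));return f
def ray(r,px,pose=None):
    P=r["pose"] if pose is None else pose; f=K(r)
    d=np.array([(px[0]-r["cx"])/f,-(px[1]-r["cy"])/f,-1.]);return P[:3,3],P[:3,:3]@d
def onz(r,px,z,pose=None):
    o,d=ray(r,px,pose);return o+d*(z-o[2])/d[2]
def proj(r,p,pose=None):
    P=r["pose"] if pose is None else pose; c=P[:3,:3].T@(np.asarray(p)-P[:3,3]);f=K(r)
    return np.array([r["cx"]+f*c[0]/-c[2],r["cy"]-f*c[1]/-c[2]])
def orange(im,box=None):
    h=cv2.cvtColor(im,cv2.COLOR_RGB2HSV);m=cv2.inRange(h,(4,150,120),(16,255,255))
    n,l,s,c=cv2.connectedComponentsWithStats(m);i=1+np.argmax(s[1:,4]);return (l==i).astype(np.uint8),c[i],s[i]
E
python3 - <<'E'
from h import *;import pickle
d=pickle.load(open("d.pkl","rb"));out=[]
for n,b in(("top",(175,155,335,255)),("scene",(170,140,330,270))):
    r=d[n];m,c,s=orange(r["frame"]);print(n,c,s,onz(r,c,.028))
    q=cv2.minAreaRect(cv2.findContours(m,0,2)[0][0]);print(q)
    x0,y0,x1,y1=b;out.append(cv2.resize(r["frame"][y0:y1,x0:x1],None,fx=5 if n=="top" else 4,fy=5 if n=="top" else 4,interpolation=2))
cv2.imwrite("pics/topc.png",out[0][...,::-1]);cv2.imwrite("pics/scc.png",out[1][...,::-1])
E
```

```text
top [221.31553398 225.81553398] [214 216  16  20 206] [0.53059556 0.09189459 0.028     ]
((221.36793518066406, 225.53773498535156), (18.54367446899414, 11.400924682617188), 74.05460357666016)
scene [238.37837838 235.32972973] [228 228  21  16 185] [0.52659529 0.09239293 0.028     ]
((238.0, 235.00001525878906), (18.11615753173828, 11.244510650634766), 38.65980911254883)
```

View pics/topc.png

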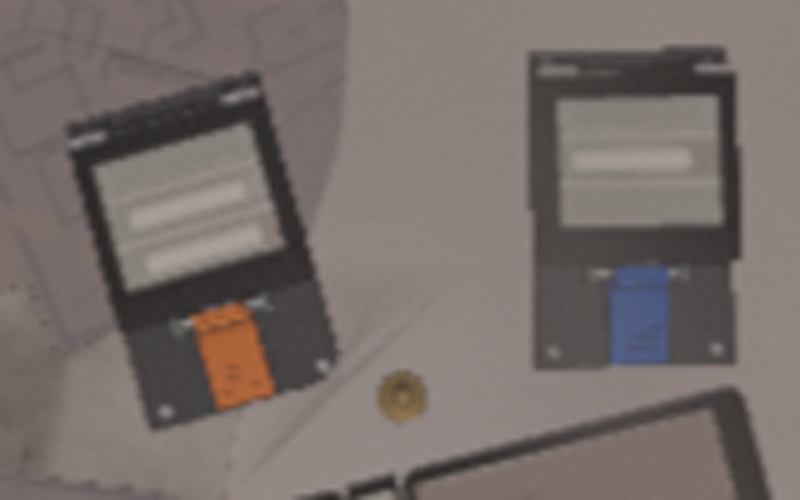

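View pics/scc.png

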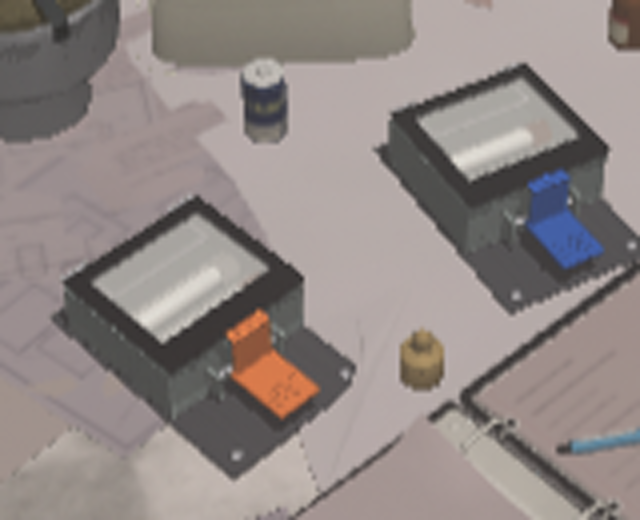

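The top crop shows the orange pad's front edge from (218,408) to (273,393), the plate's front corners at (150,430) and (338,360), and the hinge-side corners at (70,125) and (258,72). In the scene crop the pad is centred near (283,388), with the hook standing behind it.

```bash
python3 - <<'E'
from h import *;import pickle
d=pickle.load(open("d.pkl","rb"));t=d["top"];s=d["scene"]
T=lambda x,y,z:onz(t,(175+(x+.5)/5-.5,155+(y+.5)/5-.5),z)[:2]
S=lambda x,y,z:onz(s,(170+(x+.5)/4-.5,140+(y+.5)/4-.5),z)[:2]
A=T(150,430,.006),T(338,360,.006)
print("plate front",A,"scene",S(235,478,.006),S(355,368,.006))
H=T(70,125,.055),T(258,72,.055);print("hinge corners",H)
for e in(A,H,(T(338,360,.006),T(258,72,.006)),(T(150,430,.006),H[0])):
    v=e[1]-e[0];print(np.degrees(np.arctan2(v[1],v[0])),np.linalg.norm(v))
print("pad front",(T(218,408,.028)+T(273,393,.028))/2, (S(275,417,.028)+S(318,386,.028))/2)
# case estimate
mid=(A[0]+A[1])/2
for deg in(12,15,18):
    a=np.radians(deg);x=np.array([np.cos(a),np.sin(a)])
    print(deg,"origin from plate",mid+.115*x)
print("scene lid corners",[S(*c,.055) for c in((65,282),(195,197),(303,278),(170,362))])
E
```

```text
plate front (array([0.48792887, 0.14128468]), array([0.52971344, 0.03187906])) scene [0.48558093 0.14067549] [0.53041747 0.0328339 ]
hinge corners (array([0.66065946, 0.18577108]), array([0.69240633, 0.07884588]))
-69.09697463970718 0.11711336858685971
-73.46346042230816 0.11153861056482171
16.148187295503455 0.1774211794638015
14.442537619875043 0.17836730331918116
pad front [0.50506068 0.08462845] [0.50651714 0.08682417]
12 origin from plate [0.62130813 0.11049171]
15 origin from plate [0.61990263 0.11634606]
18 origin from plate [0.61819265 0.12211882]
scene lid corners [array([0.64664147, 0.18619748]), array([0.68007047, 0.07849384]), array([0.57759245, 0.04652575]), array([0.55165286, 0.15237238])]
```

>>> {"op": "carry_out", "data": {
  "targets": [255,22,36,0,0,255,22,36,0,0,255,22,36,0,0,255,22,36,0,0,255,22,36,0,0,255,22,36,0,0,255,22,36,0,0,255,22,36,0,0,255,22,36,0,0,255,22,36,0,0,255,7,36,0,0,255,7,36,0,0,255,7,36,0,0,255,7,36,0,0,255,7,36,0,0,255,7,36,0,0,255,7,36,0,0,255,7,36,0,0,255,7,36,0,0,255,7,36,0,-2],
  "newtons": 20
}}

```text
t: 2.1
eef_pos: [0.5097, 0.0831, 0.2311]
tool_rot: [0.0, 0.989, 0.148, -0.0]
contact_force: [0.6, -0.4, 0.4]
gripper_width: 0.001
grasp_force: 0.0
```

```bash
cat > w.py <<'E'
from station import bot, imaging
from h import *
from scipy.spatial.transform import Rotation as R
import pickle,sys
o=bot.get_obs();r=imaging.read_camera("wrist")
q=o["tool_rot"];M=np.eye(4);M[:3,:3]=R.from_quat([q[1],q[2],q[3],q[0]]).as_matrix();M[:3,3]=o["eef_pos"]
r["pose"]=M@r["tool_from_camera"]
print(o["t"],o["eef_pos"],o["contact_force"],"yaw",np.degrees(np.arctan2(M[1,0],M[0,0])),"z",M[:3,2])
pickle.dump(r,open(sys.argv[1]+".pkl","wb"));cv2.imwrite(f"pics/{sys.argv[1]}.png",r["frame"][...,::-1])
E
python3 w.py w1
```

```text
2.1 [0.50971237 0.08309007 0.23106607] [ 0.59608823 -0.35063965  0.35533163] yaw 16.97403498163257 z [-4.74146151e-04 -2.38184966e-04 -9.99999859e-01]
```

View pics/w1.png

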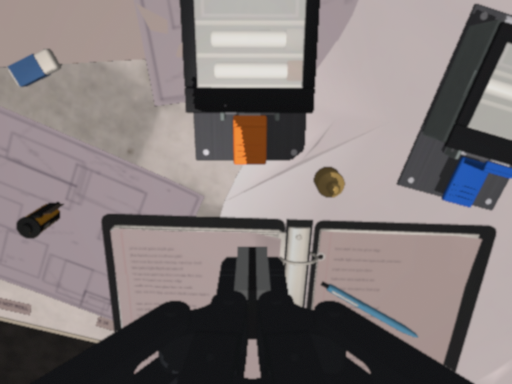

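The wrist view shows the case almost aligned with the hand: pad front edge at (234–267,163), plate front corners at (196,160) and (303,158), and lid front edge at row 112.

```bash
python3 - <<'E'
from h import *;import pickle
r=pickle.load(open("w1.pkl","rb"))
m,c,s=orange(r["frame"]);print(s)
a,b=onz(r,(234,163),.028),onz(r,(267,163),.028);print("pad front",a,b,(a+b)/2,np.linalg.norm(a-b))
p,q=onz(r,(195.5,160.5),.006),onz(r,(304,159),.006);v=q-p;yaw=np.degrees(np.arctan2(v[1],v[0]))+90;print("plate",p,q,np.linalg.norm(v),yaw)
p2,q2=onz(r,(187,111),.055),onz(r,(313,111),.055);v=q2-p2;print("lid front",(p2+q2)/2,np.linalg.norm(v),np.degrees(np.arctan2(v[1],v[0]))+90)
a_=np.radians(yaw);x=np.array([np.cos(a_),np.sin(a_)])
print("press",((a+b)/2)[:2]+.018*x,"origin",((p+q)/2)[:2]+.115*x,((p2+q2)/2)[:2]+.058*x)
E
```

```text
[ 233  116   32   48 1437]
pad front [0.50180485 0.10026681 0.028     ] [0.51182496 0.0674251  0.028     ] [0.5068149  0.08384596 0.028     ] 0.034336281046709945
plate [0.48654074 0.14118819 0.006     ] [0.52308977 0.02720381 0.006     ] 0.11970075737537032 17.778421373829417
lid front [0.55977643 0.10033953 0.055     ] 0.11500817926978095 16.977861265980323
press [0.5239553  0.08934202] origin [0.61432337 0.11930972] [0.61500661 0.11804906]
```

>>> {"op": "carry_out", "data": {
  "targets": [255,9,5,-39,0,255,0,0,-39,0,255,0,0,-39,0,255,0,0,-39,0,255,0,0,-35,0,255,0,0,-4,0,255,0,0,0,0,255,0,0,0,0]
}}

```text
t: 2.95
eef_pos: [0.5201, 0.0871, 0.0379]
tool_rot: [-0.0, 0.989, 0.148, 0.001]
contact_force: [0.8, -0.3, -0.1]
gripper_width: -0.005
grasp_force: 0.0
```

>>> {"op": "carry_out", "data": {
  "targets": [255,0,0,-3,0,255,0,0,-3,0,255,0,0,-3,0,255,0,0,-2,0,255,0,0,0,0]
}}

```text
t: 3.45
eef_pos: [0.5192, 0.0868, 0.0254]
tool_rot: [0.0, 0.989, 0.148, 0.0]
contact_force: [0.4, -0.5, 2.0]
gripper_width: -0.001
grasp_force: 0.8
```

```bash
python3 w.py w2
```

```text
3.45 [0.51923328 0.08678531 0.02537171] [ 0.35749522 -0.50782112  1.9805176 ] yaw 17.00701649874996 z [ 5.90570337e-04  4.51637521e-06 -9.99999826e-01]
```

Contact at 2 N. I'll press a little further.

>>> {"op": "carry_out", "data": {
  "targets": [255,0,0,-2,0,255,0,0,-1.5,0,255,0,0,0,0,255,0,0,0,0]
}}

```text
t: 3.9
eef_pos: [0.5192, 0.0868, 0.0219]
tool_rot: [0.0, 0.989, 0.148, 0.0]
contact_force: [1.0, -0.9, 3.0]
gripper_width: -0.004
grasp_force: 1.6
```

```bash
python3 w.py w3
```

```text
3.9 [0.5192002  0.08682696 0.0219094 ] [ 0.98333428 -0.86418877  2.96138039] yaw 17.00548730302783 z [ 5.13768488e-04  6.28366573e-05 -9.99999866e-01]
```

View pics/w3.png

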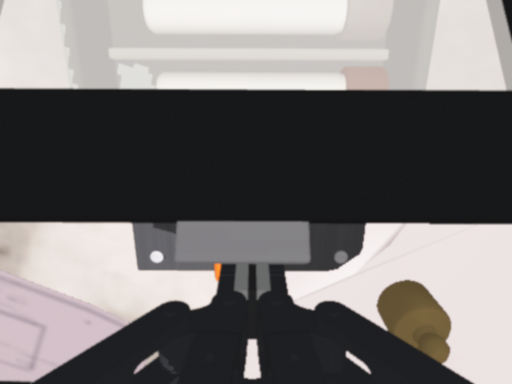

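The lid has been released: its frame fills rows 90–220, close to the wrist camera. I'll back off forwards, then up.

>>> {"op": "carry_out", "data": {
  "targets": [255,0,0,4,0,255,0,0,5,0,255,-16,-5,2,0,255,-16,-5,0,0,255,-16,-5,0,0,255,0,0,30,0,255,0,0,40,0,255,0,0,40,0,255,0,0,40,0,255,0,0,0,0,255,0,0,0,0]
}}

```text
t: 5.05
eef_pos: [0.4708, 0.0718, 0.1835]
tool_rot: [0.0, 0.989, 0.148, 0.001]
contact_force: [-0.4, 0.1, -0.9]
gripper_width: -0.0
grasp_force: 0.0
```

```bash
python3 w.py w4; python3 - <<'E'
from station import imaging
import cv2,pickle,numpy as np
a=cv2.imread("pics/w4.png");s=imaging.read_camera("scene");t=imaging.read_camera("top")
pickle.dump({"scene":s,"top":t},open("d2.pkl","wb"))
c=cv2.resize(s["frame"][130:270,160:300,::-1],(384,384),interpolation=2)
cv2.imwrite("pics/m4.png",cv2.resize(np.hstack([a,c]),(800,343)))
E
```

```text
5.05 [0.47079459 0.0717796  0.183538  ] [-0.39321237  0.10644957 -0.85330437] yaw 17.00617241568942 z [ 1.36662700e-03 -1.66079930e-04 -9.99999052e-01]
```

View pics/m4.png

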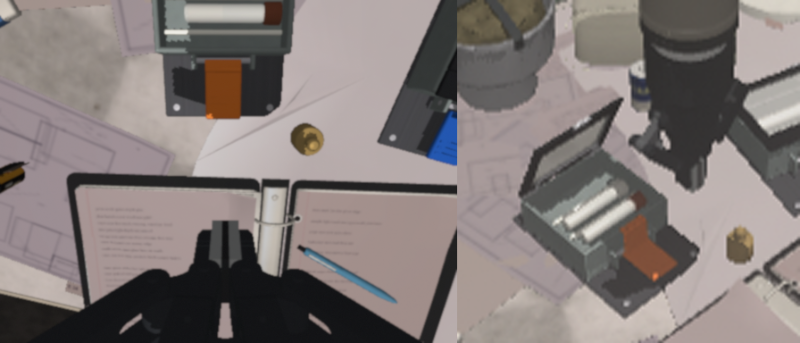

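The lid is resting at its half-open position, both vials are in place and the case hasn't moved. Now I'll push the lid, reaching about 15 mm below its edge.

>>> {"op": "carry_out", "data": {
  "targets": [255,32,10,-15,0,255,32,10,-15,0,255,32,10,-15,0,255,10,3,0,0,255,10,3,0,0,255,10,3,0,0,255,10,3,0,0,255,10,3,0,0,255,10,3,1,0,255,10,3,1,0,255,10,3,1,0,255,10,3,1,0,255,8,2.5,1,0,255,0,0,0,0]
}}

```text
t: 6.6
eef_pos: [0.6661, 0.1319, 0.1429]
tool_rot: [-0.0, 0.989, 0.148, 0.001]
contact_force: [-0.2, -0.0, 0.8]
gripper_width: 0.001
grasp_force: 0.0
```

```bash
cat > s.py <<'E'
from station import imaging,bot
import cv2,sys,numpy as np
o=bot.get_obs();print(o["t"],o["eef_pos"],o["contact_force"])
s=imaging.read_camera("scene")["frame"];t=imaging.read_camera("top")["frame"]
c=[cv2.resize(s[130:270,160:300],(400,400),interpolation=2),cv2.resize(t[130:250,170:290],(400,400),interpolation=2)]
cv2.imwrite(f"pics/{sys.argv[1]}.png",np.hstack(c)[...,::-1])
E
python3 s.py s5
```

```text
6.6 [0.66607329 0.13189602 0.14290817] [-0.18765762 -0.04409341  0.77065034]
```

View pics/s5.png

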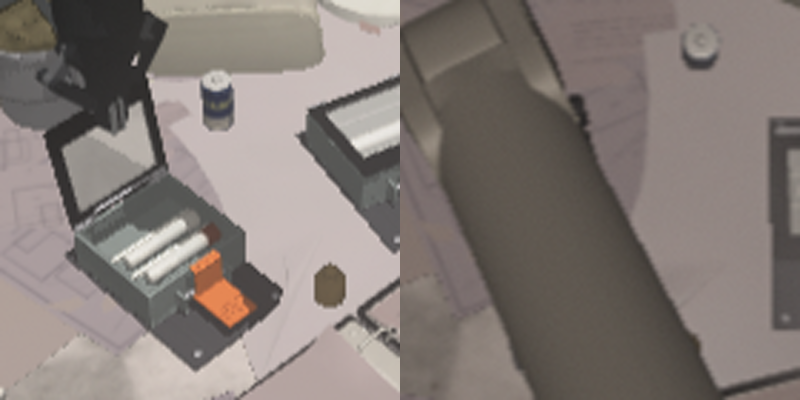

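The lid is leaning back past upright and there is no force on the hand. I'll withdraw forwards and up, then check.

>>> {"op": "carry_out", "data": {
  "targets": [255,-10,-3,0,0,255,-20,-6,0,0,255,-30,-9,5,0,255,-30,-9,10,0,255,-30,-9,20,0,255,-30,-9,20,0,255,-25,-30,20,0,255,0,-40,0,0,255,0,-40,0,0,255,0,-40,0,0,255,0,-40,0,0,255,0,0,0,0,255,0,0,0,0]
}}

```text
t: 8.0
eef_pos: [0.4887, -0.1044, 0.2177]
tool_rot: [0.0, 0.989, 0.147, -0.0]
contact_force: [0.0, 0.9, -0.1]
gripper_width: -0.004
grasp_force: 0.0
```

```bash
python3 s.py s6
```

```text
8.0 [ 0.48868017 -0.10443568  0.21769069] [ 0.01324871  0.86722692 -0.05853808]
```

View pics/s6.png

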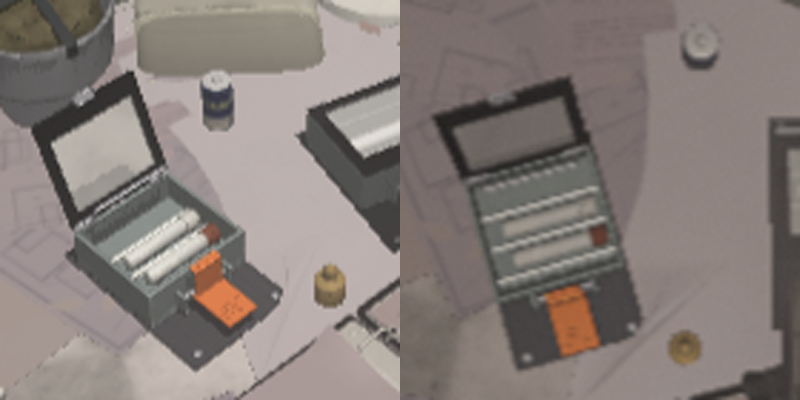

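The lid is fully open and leaning back beyond the hinge. Both vials lie in place, the case hasn't moved and the hand is clear.

```bash
python3 -c "
from station import bot;print(bot.hand_in())"
```

```text
the job is handed in; nothing more can be done
None
```

I opened the orange-tab case and handed the job in: the lid stays fully back by itself, both vials are still in place, the blue case was left untouched, and the hand is clear, after about 8 s of robot time.

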